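# Jack up the flask carrier

## Task

Set the lever jack flat on the bench with its round saddle centred under the round lift pad of the flask carrier (the pad whose middle is marked by a bolt head on top). Give the jack's handle one trial stroke, fully down and then let it come right back up, then push it fully down again so the flask is raised onto the stopper, and finish while still holding the handle down. Do not push on the stand or its carrier with the robot itself, and leave the other glassware where it is.

Things in the scene. Friction and masses are not known exactly. Their poses are not given: they have to be found in the camera images.
- jack: Loose lever jack, 0.8 kg. Base plate 80 (x) x 285 (y) x 12 mm, y -130 to +155. Origin on its underside below the black upright grip block: 22 mm wide (x), 50 long (y), top at 90 mm, free above 42 mm (grey housing 44 mm wide below), near the balance point, for carrying. Saddle at y -100, pump handle towards +y. Starts with -y (saddle end) to the robot's right (world -y), within 0.45 rad.
- saddle_top (a point): Centre of the flat top of the jack's saddle, a round steel disc 44 mm across on a ram, at jack (0, -100) mm. It is 82 mm above the jack's underside when the handle is up and rises 76 mm per rad of handle (42 mm at full stroke).
- handle_bar (a point): Centre of the black round cross bar at the end of the pump handle: 18 mm thick, 64 mm long along the jack's x axis, pressed from above. With the handle up it is at jack (0, 126, 87) mm, fully down at (0, 127, 38) mm, above the base plate. The handle's hinge is at jack (0, 40, 60) mm, 90 mm from the bar; steel lever between. Axes turn with the handle, x and heading as the jack's.
- handle (a joint): Angle of the pump handle in rad: 0 = up (a return spring brings it there when let go, and the load comes down again), 0.55 = fully down on its stop. Pressing the bar takes 1 to 4 N unloaded, about 5 to 11 N when the saddle carries the carrier.
- stand: Rod stand fixed to the bench. Origin on the bench right below the lift pad's centre; own +y points outwards from the stand past the pad, within 0.35 rad of world +y (robot's left). Iron base 160 mm wide (x), 14 thick, y -65 to -235; two rods 404 mm tall at x -42 and +42, y -185. The jack goes in from +y, its y axis parallel to this one.
- lift_pad (a point): Centre of the flat underside of the lift pad, a round aluminium pad 40 mm across at the end of a 30 mm wide tongue of the carrier, at stand x = y = 0. It is 102 mm above the bench with the carrier down, 20 mm above the resting saddle. The tongue's top is at 118 mm; a bolt head 15 mm wide, 6 mm tall, stands over the pad's centre.
- carrier (a joint): Height in m of the sliding flask carrier above its rest (0 = down). Aluminium plate 110 x 115 mm, stand y -40 to -155 (guides to -195), with a conical flask 82 mm across, 130 mm tall fixed on it at y -95. It weighs 0.3 to 0.65 kg, falls back when not held up; a full stroke of the jack lifts it about 0.022.
- reagent_jar: Amber glass jar with a black cap, 64 mm across and 85 mm tall, standing loose beyond the work; a bystander, to be left alone. Origin at the centre of its underside.
- beaker: Glass beaker, 68 mm across and 90 mm tall, standing loose beyond the work; a bystander, to be left alone. Origin at the centre of its underside.
- dish: White ceramic dish, 90 mm across and 35 mm tall, standing loose beyond the work; a bystander, to be left alone. Origin at the centre of its underside.

How it is judged:
On the way, in this order (a step that is already met when the one before it is completed fails the run):
1. the jack stands flat and still on the bench, handle up, its saddle centred under the lift pad (horizontal distance between saddle_top and lift_pad below 0.012 m and angle between jack's own z axis and vertical below 0.06 rad and height (world z) of jack below 0.003 m and linear speed of jack below 0.01 m/s and value of joint handle below 0.06 rad), for 0.3 s.
2. trial stroke: the handle is fully down and the carrier is lifted (horizontal distance between saddle_top and lift_pad below 0.012 m and value of joint handle above 0.46 rad and value of joint carrier above 0.012 m), for 0.1 s.
3. the handle is back up and the carrier down (value of joint handle below 0.06 rad and value of joint carrier below 0.002 m), for 0.1 s.
At the end, for the whole second after the job is handed in: Robot still presses the jack (over 1 N), handle over 0.46 rad, carrier up over 12 mm and carried by the jack alone, saddle and pad centres within 12 mm horizontally, jack flat on the bench, other glassware within 30 mm of its start (all of step 2 and angle between jack's own z axis and vertical below 0.06 rad and height (world z) of jack below 0.004 m and velocity of joint carrier below 0.01 m/s and contact force between any of the fingers, the arm and jack above 1 N and contact force between jack and stand above 1.5 N and contact force between each of the fingers, the arm and stand below 0.5 N and distance of each of reagent_jar, beaker, dish from where it was at the start of the episode below 0.03 m); the arm keeps its last pose, push and grip.
It fails at once if the robot pushes on the stand or its carrier (over 5 N) (contact force between any of the fingers, the arm and stand above 5 N).
It fails at once if the reagent_jar is displaced by 30 mm or tipped (distance of reagent_jar from where it was at the start of the episode above 0.03 m or angle between reagent_jar's own z axis and vertical above 0.5 rad).
It fails at once if the beaker is displaced by 30 mm or tipped (distance of beaker from where it was at the start of the episode above 0.03 m or angle between beaker's own z axis and vertical above 0.5 rad).
It fails at once if the dish is displaced by 30 mm or tipped (distance of dish from where it was at the start of the episode above 0.03 m or angle between dish's own z axis and vertical above 0.5 rad).
It also fails if it takes over 54 s, if anything falls off the work surface, if the arm or the gripper's body presses on something with over 40 N, if the wrist force passes 120 N, or if a joint passes its speed limit or range.

## Robot

A 6-joint arm with a two-finger parallel gripper is mounted at the origin on the work surface. World frame = base frame: x ahead of the robot, y to its left, z up, the work surface at z = 0. Lengths are in m, angles in rad, forces in N, time in s.
With the tool pointing down it reaches from about 0.275 to 0.85 m from the base axis. Payload 19 kg.
Tool frame: the origin (TCP) lies at the very end of the fingers, on their centre line; the grasp point (between the pads) lies 19 mm behind it; z points along the fingers, y is the direction in which the jaws open and shut (so a half turn about z gives the same grasp; the last joint's range is limited). The gripper opens to 85 mm and grips with 20 to 120 N. Pads are 22 mm wide; open, the fingers measure 114 mm over their backs; the gripper's body (76 mm by 85 mm) begins 54 mm behind the grasp point. The pads swing forward as they close: fully open they stand 13 mm farther back than shut.
Start: joints at [-1.369, 0.15, 1.437, -0, 1.554, -0.134], TCP at [0.189, -0.543, 0.231] pointing down, gripper open.
Joint ranges: [-2.8, 2.8], [-0.68, 2.1], [0.12, 2.68], [-1.39, 4.53], [0.16, 2.79], [-2.81, 2.81]. Speed limits (rad/s): [1.89, 1.89, 2.22, 3.01, 3.01, 3.01].

## Interface

Orientations are given as a 3x3 rotation matrix whose columns are the frame's x, y, z axes.
In Python, from rig import env gives the robot as it stands.
- The arm moves only by the tool apply_moves, never from a script. Its argument "steps" is a list that holds one entry, the list of rows, each a list of 7 numbers: the shift along the tool's x, y, z in mm, then the turn, a rotation vector about the tool's x, y, z in rad, then the finger opening in mm, from 0 to 85.4. In form: [[[dx, dy, dz, ax, ay, az, jaw], ...]]. A call has 1 to 8 rows; each row shifts and turns the commanded pose from where the row before left it, along the tool's axes as they then stand; what a row does not reach is not made up. A row lasts 1/10 s, in which the tool goes at most 50 mm and 8.59 degrees, less where a joint would pass 70% of its speed; a pose out of reach is approached as far as the arm can. A call is refused whole if a number of a shift passes 50 or a number of a turn 0.15, either way. A call with a gripper value outside its range is refused whole. The fingers move at their own pace and stop on an object; "squeeze" is the grip in N (left out, the last holds). Time passes only in rows, so rows that do not move let the fingers close. It gives the time, the measured TCP pose, the force and the opening at its end, in the units of the state.
- env.get_obs(): the state, without advancing time (a new reading comes with each control period).
- env.camera(name): name is "side" or "top" or "wrist"; returns the picture (384x512x3 uint8, blue, green, red); there is no depth.
- env.get_calibration(name): a dict with "mtx" (3x3 intrinsics, pixels), "R" (3x3) and "t" (3): a world point X has camera coordinates R X + t; the wrist camera has in their place "mount" (4x4, takes a point from camera to tool coordinates, whose origin is the TCP and whose axes are the flange's). Camera axes: x right, y down, z forward; pixel columns grow to the right and rows downward; lengths in m; the calibration is good to about 2 mm. A picture is of the moment at which its call begins: read the wrist's pose just before it. get_calibration takes no time and is no camera call.
- env.sign_off(): hands the job in, once; it reports no verdict.
Trained networks look in the newest picture that a camera, given by its name, has taken for a name from the list of things; names that differ only in an ending like _2 or _b are one class to them, and where a whole thing is asked for, a point or a joint stands for the part that bears it (a point fixed in the world has none). Each returns a list of dicts, best first, with "confidence" (0 to 1); they miss things now and then, are a little off and sometimes report something else, mostly with a low value. They report only what shows in the picture. A call takes as long as a camera call.
- env.silhouettes(camera, target): "region" (384x512 bool, what is visible of it) and "at" ([column, row] in pixels, amid what is visible of it).
- env.pinpoint(camera, target): "at" ([column, row] in pixels: a listed point, or the origin of a listed thing).
The state is a dict: "clock": time; "joints": joint angles; "joint_vel": joint speeds; "effort": joint torques, N m; "tool_pos": TCP position; "ee_rot": TCP orientation; "contact_force": force on the tool from outside, world axes, zero at the start; "wrist_torque": the same for the moment, N m; "width": finger opening in m.
Only numpy, scipy, OpenCV 4.12 (cv2) and the standard library are available. Lean on these libraries where they do the work, as an engineer would, in place of code of your own. Each camera call takes 0.05 s, during which the arm holds its last target.

## Working session

There is one attempt and no reset: what is moved stays moved. The work goes in short steps, Python scripts to look and compute and a tool call to move; the robot and the scene stay as the last step left them, time stands still between calls to the robot, and variables do not carry over. Pictures are saved under pics/ and viewed, and the job is handed in when it is done.

Besides the shell and the picture viewer there is one more tool, called after "Request:" by a JSON object that holds its "name" and its "arguments", one argument or row to a line. apply_moves: Moves the arm, as the interface text tells. Its arguments: {"type":"object","properties":{"steps":{"type":"array","items":{"type":"array","items":{"type":"array","items":{"type":"number"}}}},"squeeze":{"type":"number"}},"required":["steps"]}

```bash
ls; mkdir -p pics
python3 - <<'E'
from rig import env
import cv2, numpy as np
o=env.get_obs()
for k,v in o.items(): print(k,np.round(v,4).tolist())
for n in ("side","top","wrist"):
    im=env.camera(n); cv2.imwrite(f"pics/{n}0.png",im)
    c=env.get_calibration(n)
    print(n,{k:np.round(v,4).tolist() for k,v in c.items()})
    for t in ("jack","saddle_top","handle_bar","stand","lift_pad","reagent_jar","beaker","dish"):
        r=env.pinpoint(n,t); print(n,t,[(np.round(d["at"],1).tolist(),round(d["confidence"],2)) for d in r][:2])
print(env.get_obs()["clock"])
E
```

```text
pics
clock 0.0
joints [-1.369, 0.1509, 1.438, -0.0, 1.5538, -0.134]
joint_vel [0.0011, 0.0002, 0.0005, 0.0001, -0.001, -0.0006]
effort [-0.0028, -71.3061, -57.0873, -0.0007, 0.0087, 0.0]
tool_pos [0.1894, -0.5427, 0.2307]
ee_rot [[0.9441, 0.3296, -0.0002], [0.3296, -0.9441, 0.0011], [0.0001, -0.0011, -1.0]]
contact_force [-0.4981, 0.2412, -0.1151]
wrist_torque [-0.0328, -0.0112, -0.0441]
width 0.0851
side {'mtx': [[435.9015, 0.0, 252.2492], [0.0, 435.9015, 193.5612], [0.0, 0.0, 1.0]], 'R': [[-0.7251, -0.6886, 0.0073], [-0.5448, 0.5672, -0.6176], [0.4212, -0.4518, -0.7864]], 't': [0.5437, 0.3476, 0.7071]}
side jack [([281.4, 282.2], 0.69)]
side saddle_top [([334.0, 240.4], 0.94)]
side handle_bar [([220.8, 282.9], 0.64)]
side stand []
side lift_pad [([346.5, 156.9], 0.56)]
side reagent_jar [([185.8, 213.7], 0.64)]
side beaker [([217.1, 173.2], 0.71)]
side dish [([255.9, 147.9], 0.55)]
top {'mtx': [[381.7511, 0.0, 261.7191], [0.0, 381.7511, 190.0384], [0.0, 0.0, 1.0]], 'R': [[0.028, -0.9992, -0.0276], [-0.9941, -0.025, -0.1054], [0.1046, 0.0304, -0.994]], 't': [0.1025, 0.6403, 0.7681]}
top jack [([234.7, 252.6], 0.56)]
top saddle_top [([277.3, 274.9], 0.85)]
top handle_bar [([174.8, 222.4], 0.71)]
top stand [([358.2, 222.9], 0.75)]
top lift_pad [([368.9, 228.5], 0.64)]
top reagent_jar [([369.7, 232.0], 0.68), ([231.2, 136.3], 0.66)]
top beaker [([286.9, 119.8], 0.92)]
top dish [([339.3, 123.1], 0.88)]
wrist {'mtx': [[277.3685, 0.0, 255.6981], [0.0, 277.3685, 188.387], [0.0, 0.0, 1.0]], 'mount': [[-0.0011, -0.9646, -0.2637, 0.0669], [1.0, -0.001, -0.0004, -0.0006], [0.0001, -0.2637, 0.9646, -0.142], [0.0, 0.0, 0.0, 1.0]]}
wrist jack []
wrist saddle_top []
wrist handle_bar []
wrist stand []
wrist lift_pad []
wrist reagent_jar []
wrist beaker []
wrist dish []
1.35
```

View pictures.

View pics/top0.png

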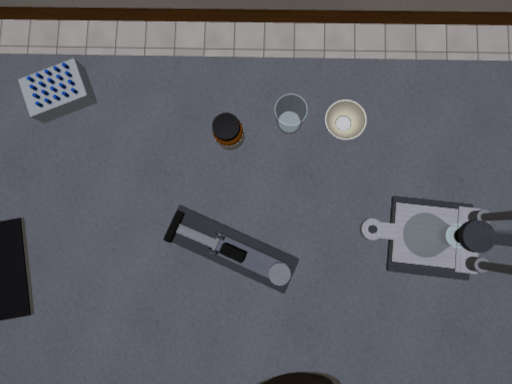

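View pics/side0.png

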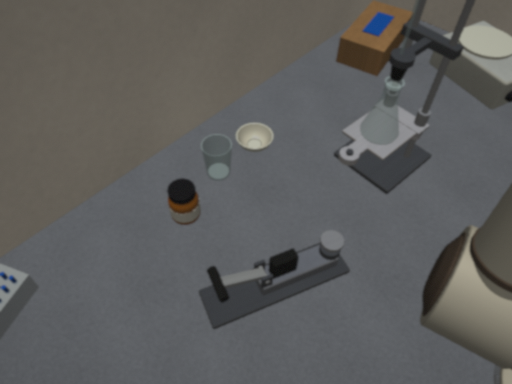

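View pics/wrist0.png

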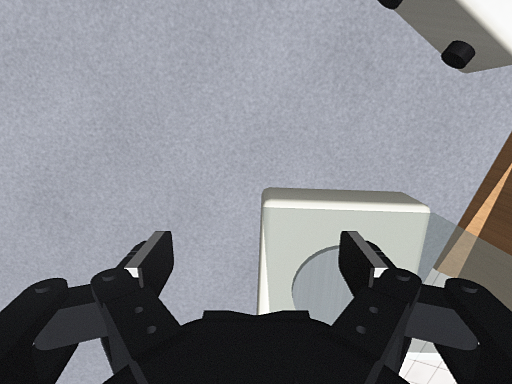

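```bash
cat > h.py <<'E'
import cv2, numpy as np
from rig import env
def cal(n): 
    c=env.get_calibration(n); return np.array(c["mtx"]),np.array(c["R"]),np.array(c["t"])
def back(n,px,z):
    K,R,t=cal(n); d=R.T@np.linalg.inv(K)@np.array([px[0],px[1],1.]); C=-R.T@t
    return C+d*(z-C[2])/d[2]
def proj(n,X):
    K,R,t=cal(n); p=K@(R@np.asarray(X)+t); return p[:2]/p[2]
def wback(px,z,o):
    c=env.get_calibration("wrist"); K=np.array(c["mtx"]);M=np.array(c["mount"])
    T=np.eye(4);T[:3,:3]=o["ee_rot"];T[:3,3]=o["tool_pos"];A=T@M
    d=A[:3,:3]@np.linalg.inv(K)@np.array([px[0],px[1],1.]);C=A[:3,3]
    return C+d*(z-C[2])/d[2]
def wproj(X,o):
    c=env.get_calibration("wrist"); K=np.array(c["mtx"]);M=np.array(c["mount"])
    T=np.eye(4);T[:3,:3]=o["ee_rot"];T[:3,3]=o["tool_pos"];A=np.linalg.inv(T@M)
    p=K@(A[:3,:3]@np.asarray(X)+A[:3,3]); return p[:2]/p[2]
E
python3 - <<'E'
from h import *
top=cv2.imread("pics/top0.png");side=cv2.imread("pics/side0.png")
a=cv2.resize(top[180:290,350:500],(750,550),interpolation=cv2.INTER_CUBIC);cv2.imwrite("pics/ta.png",a)
a=cv2.resize(top[195:305,155:305],(750,550),interpolation=cv2.INTER_CUBIC);cv2.imwrite("pics/tb.png",a)
a=cv2.resize(side[90:200,320:470],(750,550),interpolation=cv2.INTER_CUBIC);cv2.imwrite("pics/sa.png",a)
print(back("top",(279,273),.082),back("side",(334,240.4),.082))
print(back("top",(174.8,225),.087),back("side",(220,282.9),.087))
print(back("top",(372.5,229),.124))
print(back("side",(348,152),.124))
for n,p in (("reagent_jar",(231,136)),("beaker",(287,120)),("dish",(339,123))): print(n,back("top",p,0))
E
```

```text
[0.47200316 0.08005945 0.082     ] [0.46805939 0.07850427 0.082     ]
[0.55873335 0.28643643 0.087     ] [0.55600466 0.28495244 0.087     ]
[ 0.56125721 -0.08869854  0.124     ]
[ 0.5636738  -0.08514318  0.124     ]
reagent_jar [0.76084604 0.19262293 0.        ]
beaker [0.80001222 0.06838551 0.        ]
dish [ 0.7954613 -0.047339   0.       ]
```

View pics/ta.png

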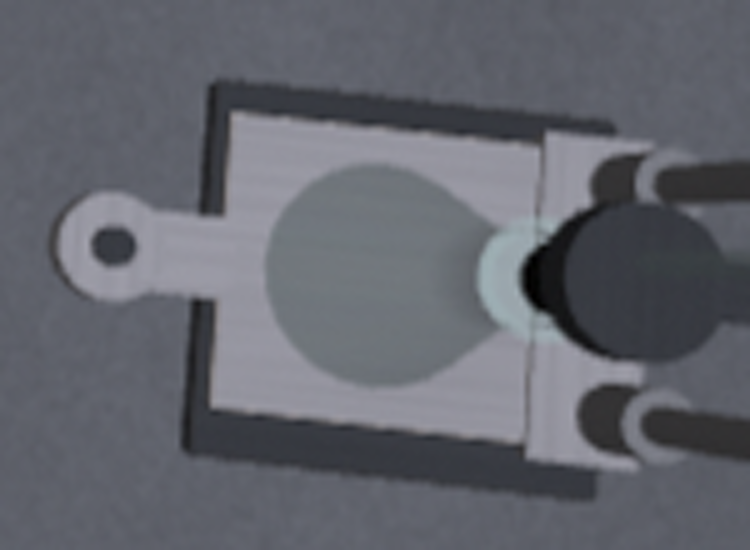

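View pics/tb.png

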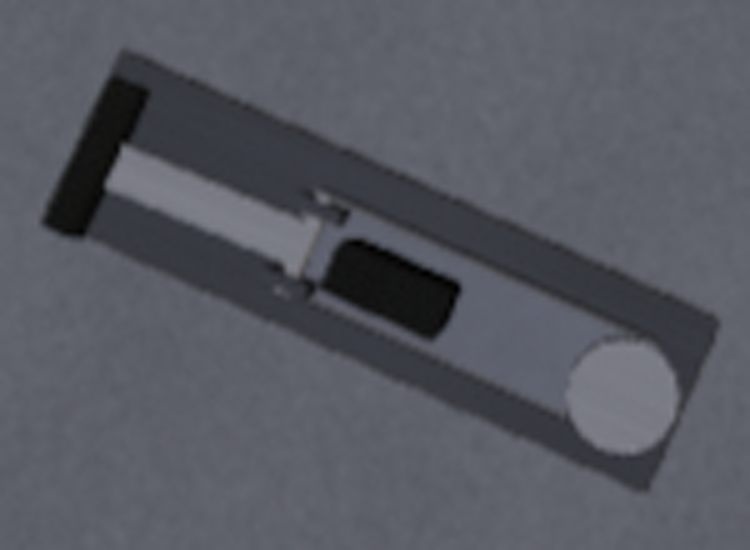

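View pics/sa.png

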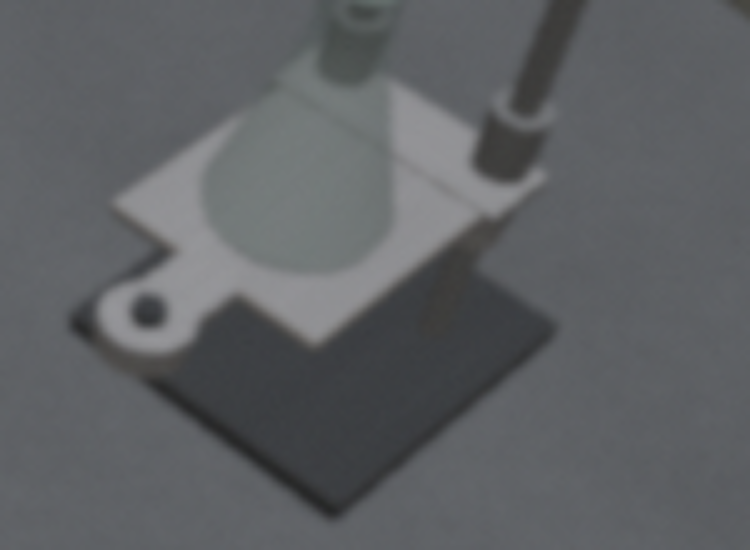

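```bash
cat > fit.py <<'E'
from h import *
from scipy.optimize import least_squares
f=lambda p,ox,oy:((p[0]+.5)/5-.5+ox,(p[1]+.5)/5-.5+oy)
T=lambda p:f(p,350,180); B=lambda p:f(p,155,195); S=lambda p:f(p,320,90)
def fit(obs,x0):
    def W(q,p):
        c,s=np.cos(q[2]),np.sin(q[2]); return np.array([q[0]+c*p[0]-s*p[1],q[1]+s*p[0]+c*p[1],p[2]])
    fun=lambda q:np.concatenate([(proj(n,W(q,np.array(p)/1000))-np.array(px)) for n,px,p in obs])
    r=least_squares(fun,x0,loss="soft_l1"); return r.x,fun(r.x).reshape(-1,2)
E
python3 - <<'E'
from fit import *
st=[("top",T((114,246)),(0,0,124)),("top",T((212,82)),(80,-65,14)),("top",T((185,452)),(-80,-65,14)),
("top",T((230,112)),(55,-40,118)),("top",T((210,408)),(-55,-40,118)),("top",T((596,498)),(-80,-235,14))]
ss=[("side",S((149,311)),(0,0,124)),("side",S((335,515)),(-80,-65,14)),("side",S((72,322)),(80,-65,14)),("side",S((558,325)),(-80,-235,14)),("side",S((112,203)),(55,-40,118)),("side",S((316,346)),(-55,-40,118))]
for o in (st,ss,st+ss):
    q,r=fit(o,[.56,-.085,0]); print("stand",q.round(4),r.round(1).tolist())
jk=[("top",B((622,395)),(0,-100,82)),("top",B((97,158)),(0,126,92)),("top",B((720,320)),(40,-130,12)),("top",B((650,490)),(-40,-130,12)),("top",B((125,50)),(40,155,12)),("top",B((393,288)),(0,0,90))]
js=[("side",(332,238.5),(0,-100,82)),("side",(349,267),(-40,-130,12)),("side",(213,321),(-40,155,12)),("side",(284,257),(0,0,90)),]
for o in (jk,js,jk+js):
    q,r=fit(o,[.51,.17,-.39]); print("jack",q.round(4),r.round(1).tolist())
E
```

```text
stand [ 0.5614 -0.0883 -0.077 ] [[-0.1, 0.1], [0.3, -1.1], [0.3, 0.6], [-0.4, -0.3], [-0.5, 0.0], [0.5, 0.3]]
stand [ 0.5618 -0.0876 -0.0839] [[0.1, 0.0], [0.8, -0.6], [-0.9, -1.6], [0.6, 0.3], [-0.5, 0.5], [-0.1, 0.5]]
stand [ 0.5616 -0.0881 -0.0797] [[-0.2, 0.0], [0.3, -1.1], [0.1, 0.6], [-0.4, -0.4], [-0.7, -0.0], [0.3, 0.6], [0.3, -0.0], [1.0, -0.8], [-0.9, -1.7], [0.5, -0.1], [-0.4, 0.5], [0.1, 0.3]]
jack [ 0.5089  0.1708 -0.39  ] [[0.9, 0.0], [-0.4, -0.3], [1.2, -0.3], [0.1, 0.9], [-0.7, -0.6], [-0.7, 0.3]]
jack [ 0.5146  0.1671 -0.4123] [[0.2, -1.2], [1.4, 0.8], [-0.9, 1.5], [-0.3, -3.8]]
jack [ 0.5102  0.1708 -0.3913] [[0.9, -0.6], [-0.3, -1.0], [1.2, -0.9], [0.0, 0.3], [-0.6, -1.2], [-0.7, -0.3], [0.3, 0.6], [1.7, 2.1], [0.3, 6.1], [0.2, -1.0]]
```

```bash
cat > plan.py <<'E'
from h import *
from scipy.spatial.transform import Rotation as Ro
def down(a): # tool pointing down with x at world angle a
    c,s=np.cos(a),np.sin(a); return np.array([[c,s,0],[s,-c,0],[0,0,-1.]])
def plan(segs,start=None):
    """segs: (pos, angle, n, jaw). prints rows"""
    o=env.get_obs(); p=np.array(o["tool_pos"]);R=np.array(o["ee_rot"])
    if start is not None: p,R=np.array(start[0]),down(start[1])
    rows=[]
    for pos,ang,n,jaw in segs:
        p0,R0=p.copy(),R.copy(); Rt=down(ang); rv=Ro.from_matrix(R0.T@Rt).as_rotvec()
        for i in range(1,n+1):
            pt=p0+(np.array(pos)-p0)*i/n; Rg=R0@Ro.from_rotvec(rv*i/n).as_matrix()
            d=np.round(R.T@(pt-p)*1000,1); w=np.round(Ro.from_matrix(R.T@Rg).as_rotvec(),4)
            rows.append([*(float(x)+0 for x in d),*(float(x)+0 for x in w),jaw])
            p=p+R@d/1000; R=R@Ro.from_rotvec(w).as_matrix()
    for k in range(0,len(rows),8): print(rows[k:k+8])
    print("end",p.round(4))
E
python3 - <<'E'
from plan import *
plan([((.505,.165,.23),1.181,20,85)])
E
```

```text
[[26.6, -28.2, 0.1, 0.0, 0.0, -0.0423, 85], [27.7, -27.1, 0.0, 0.0, 0.0, -0.0422, 85], [28.8, -25.9, 0.1, 0.0, 0.0, -0.0423, 85], [29.9, -24.6, 0.1, 0.0, 0.0, -0.0422, 85], [31.0, -23.3, 0.0, 0.0, 0.0, -0.0423, 85], [31.9, -22.1, 0.1, 0.0, 0.0, -0.0423, 85], [32.8, -20.6, 0.1, 0.0, 0.0, -0.0422, 85], [33.6, -19.3, 0.0, 0.0, 0.0, -0.0423, 85]]
[[34.4, -17.8, 0.1, 0.0, 0.0, -0.0422, 85], [35.1, -16.3, 0.1, 0.0, 0.0, -0.0423, 85], [35.8, -14.9, 0.0, 0.0, 0.0, -0.0423, 85], [36.4, -13.3, 0.1, -0.0001, 0.0, -0.0422, 85], [36.9, -11.7, 0.1, 0.0, 0.0, -0.0423, 85], [37.4, -10.2, 0.0, 0.0, 0.0, -0.0422, 85], [37.8, -8.6, 0.1, 0.0, 0.0, -0.0423, 85], [38.1, -7.0, 0.0, 0.0, 0.0, -0.0423, 85]]
[[38.4, -5.4, 0.1, 0.0, 0.0, -0.0422, 85], [38.6, -3.8, 0.1, 0.0, 0.0, -0.0423, 85], [38.7, -2.1, 0.0, 0.0, 0.0, -0.0422, 85], [38.7, -0.5, 0.1, 0.0, 0.0, -0.0423, 85]]
end [0.505 0.165 0.23 ]
```

Request:
{"name": "apply_moves", "arguments": {
  "steps": [
    [[27,-28,0,0,0,-0.042,85],[28,-27,0,0,0,-0.042,85],[29,-26,0,0,0,-0.042,85],[30,-25,0,0,0,-0.042,85],[31,-23,0,0,0,-0.042,85],[32,-22,0,0,0,-0.042,85],[33,-21,0,0,0,-0.042,85],[34,-19,0,0,0,-0.042,85]]
  ]
}}

```text
clock: 2.15
tool_pos: [0.3177, -0.2576, 0.2314]
ee_rot: [[0.782, 0.623, 0.0], [0.623, -0.782, -0.0], [0.0, 0.0, -1.0]]
contact_force: [0.7, -0.6, -0.4]
width: 0.0847
```

Request:
{"name": "apply_moves", "arguments": {
  "steps": [
    [[34,-18,0,0,0,-0.042,85],[35,-16,0,0,0,-0.042,85],[36,-15,0,0,0,-0.042,85],[36,-13,0,0,0,-0.042,85],[37,-12,0,0,0,-0.042,85],[37,-10,0,0,0,-0.042,85],[38,-9,0,0,0,-0.042,85],[38,-7,0,0,0,-0.042,85]]
  ]
}}

```text
clock: 2.95
tool_pos: [0.4441, 0.0248, 0.2316]
ee_rot: [[0.532, 0.847, 0.001], [0.847, -0.532, 0.0], [0.0, 0.001, -1.0]]
contact_force: [-0.3, -0.4, 0.1]
width: 0.0847
```

Request:
{"name": "apply_moves", "arguments": {
  "steps": [
    [[38,-5,0,0,0,-0.042,85],[39,-4,0,0,0,-0.042,85],[39,-2,0,0,0,-0.042,85],[39,0,0,0,0,-0.042,85],[0,0,0,0,0,0,85],[0,0,0,0,0,0,85]]
  ]
}}

```text
clock: 3.55
tool_pos: [0.5083, 0.165, 0.2309]
ee_rot: [[0.384, 0.923, -0.001], [0.923, -0.384, -0.0], [-0.001, -0.001, -1.0]]
contact_force: [-0.4, -0.4, -0.5]
width: 0.085
```

Run:
```python
from plan import *
o=env.get_obs(); im=env.camera("wrist"); cv2.imwrite("pics/w1.png",im)
print(o["clock"],o["tool_pos"],np.round(o["ee_rot"],4).tolist())
for X in ((.509,.171,.09),):print(wproj(X,o))
q=(.509,.171,-.39)
c,s=np.cos(q[2]),np.sin(q[2])
for p in ((0,0,90),(0,-100,82),(0,126,96),(40,-130,12),(-40,-130,12),(40,155,12),(-40,155,12)):
    p=np.array(p)/1000; print(p,wproj((q[0]+c*p[0]-s*p[1],q[1]+s*p[0]+c*p[1],p[2]),o).round(1))
```

```text
3.55 [0.50834646 0.16503536 0.23092631] [[0.3837, 0.9235, -0.0009], [0.9235, -0.3837, -0.0002], [-0.0005, -0.0007, -1.0]]
[254.47698731 173.72614399]
[0.   0.   0.09] [254.5 173.7]
[ 0.    -0.1    0.082] [255.  256.2]
[0.    0.126 0.096] [253.6  38.4]
[ 0.04  -0.13   0.012] [283.2 250.6]
[-0.04  -0.13   0.012] [227.5 250.8]
[0.04  0.155 0.012] [288.3  29.2]
[-0.04   0.155  0.012] [219.7  29.6]
```

View pics/w1.png

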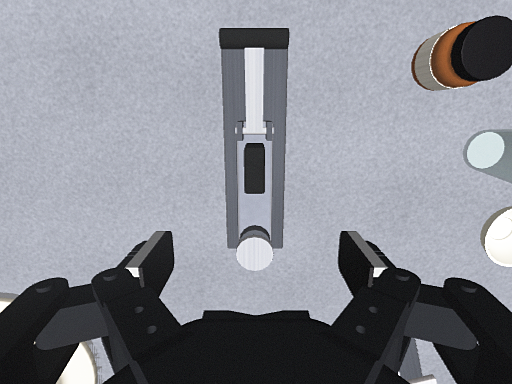

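Run:
```python
from plan import *
plan([((.509,.1705,.051),1.181,7,85)])
```

```text
[[0.9, -0.2, 25.7, 0.0, 0.0, -0.0007, 85], [0.8, -0.3, 25.8, -0.0001, 0.0001, -0.0008, 85], [0.9, -0.2, 25.7, 0.0, 0.0, -0.0007, 85], [0.8, -0.2, 25.8, -0.0001, 0.0001, -0.0007, 85], [0.9, -0.3, 25.7, 0.0, 0.0, -0.0008, 85], [0.9, -0.2, 25.7, -0.0001, 0.0001, -0.0007, 85], [0.8, -0.2, 25.8, 0.0, 0.0, -0.0007, 85]]
end [0.509  0.1705 0.051 ]
```

Request:
{"name": "apply_moves", "arguments": {
  "steps": [
    [[1,0,26,0,0,0,85],[1,0,26,0,0,0,85],[1,-1,26,0,0,0,85],[1,0,26,0,0,0,85],[1,0,26,0,0,0,85],[1,-1,26,0,0,0,85],[0,0,24,0,0,0,85]]
  ],
  "squeeze": 80
}}

```text
clock: 4.3
tool_pos: [0.5086, 0.1697, 0.0506]
ee_rot: [[0.386, 0.922, 0.0], [0.922, -0.386, 0.0], [0.0, 0.0, -1.0]]
contact_force: [0.3, 0.6, -0.3]
width: 0.0853
```

Request:
{"name": "apply_moves", "arguments": {
  "steps": [
    [[0,0,0,0,0,0,10],[0,0,0,0,0,0,10],[0,0,0,0,0,0,10],[0,0,0,0,0,0,10],[0,0,0,0,0,0,10],[0,0,0,0,0,0,10]]
  ]
}}

```text
clock: 4.9
tool_pos: [0.5094, 0.1709, 0.0526]
ee_rot: [[0.385, 0.923, 0.002], [0.923, -0.385, 0.0], [0.001, 0.001, -1.0]]
contact_force: [-3.1, -1.5, 9.3]
width: 0.0213
```

Request:
{"name": "apply_moves", "arguments": {
  "steps": [
    [[0,0,-4,0,0,0,10],[0,0,-4,0,0,0,10],[0,0,-2,0,0,0,10],[0,0,0,0,0,0,10],[0,0,0,0,0,0,10]]
  ]
}}

```text
clock: 5.4
tool_pos: [0.5088, 0.1709, 0.0612]
ee_rot: [[0.385, 0.923, -0.0], [0.923, -0.385, 0.0], [-0.0, -0.0, -1.0]]
contact_force: [0.6, -0.1, -7.4]
width: 0.0212
```

Run:
```python
from plan import *
o=env.get_obs(); im=env.camera("wrist"); cv2.imwrite("pics/w2.png",im);cv2.imwrite("pics/s2.png",env.camera("side"))
print(o["clock"],o["tool_pos"],o["contact_force"],o["wrist_torque"])
q=(.5696,.0116,-.08); 
# pre pose: 60mm out along stand y
c,s=np.cos(q[2]),np.sin(q[2]); d=np.array([-s,c])
pre=np.array(q[:2])+.09*d; print(pre)
z=o["tool_pos"][2]
plan([((*pre,z),q[2]+np.pi/2,10,10),((*q[:2],z),q[2]+np.pi/2,8,10)])
```

```text
5.4 [0.50878374 0.17085744 0.06118422] [ 0.56325292 -0.14191921 -7.38772161] [ 0.0179537  -0.00211168  0.05153423]
[0.57679232 0.10131215]
[[-3.8, 9.0, 0.0, 0.0, 0.0, -0.0315, 10], [-4.1, 8.8, 0.0, -0.0001, 0.0, -0.0315, 10], [-4.3, 8.7, 0.0, 0.0, 0.0, -0.0315, 10], [-4.7, 8.5, 0.0, -0.0001, 0.0, -0.0315, 10], [-4.9, 8.4, 0.0, 0.0, 0.0, -0.0315, 10], [-5.1, 8.3, 0.0, 0.0, 0.0, -0.0315, 10], [-5.4, 8.1, -0.1, -0.0001, 0.0001, -0.0315, 10], [-5.7, 7.9, 0.0, 0.0, 0.0, -0.0315, 10]]
[[-5.9, 7.7, 0.0, -0.0001, 0.0, -0.0315, 10], [-6.2, 7.5, 0.0, 0.0, 0.0, -0.0315, 10], [-11.2, 0.0, 0.0, 0.0, 0.0, 0.0, 10], [-11.3, 0.0, 0.0, 0.0, 0.0, 0.0, 10], [-11.2, 0.0, 0.0, 0.0, 0.0, 0.0, 10], [-11.3, 0.0, 0.0, 0.0, 0.0, 0.0, 10], [-11.2, 0.0, 0.0, 0.0, 0.0, 0.0, 10], [-11.3, 0.0, 0.0, 0.0, 0.0, 0.0, 10]]
[[-11.2, 0.0, 0.0, 0.0, 0.0, 0.0, 10], [-11.3, 0.0, 0.0, 0.0, 0.0, 0.0, 10]]
end [0.5696 0.0116 0.0612]
```

View pics/w2.png

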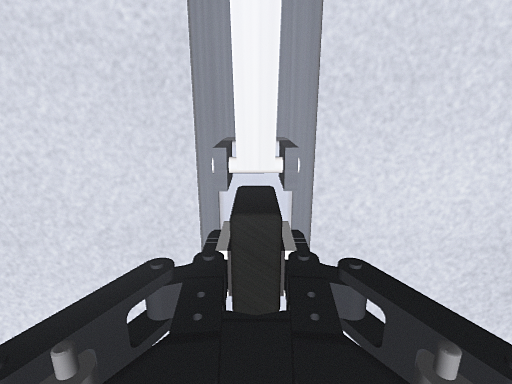

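View pics/s2.png

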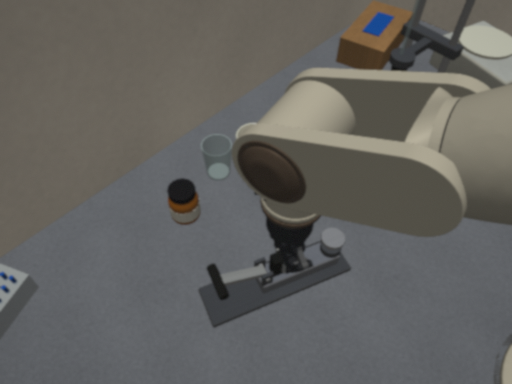

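Request:
{"name": "apply_moves", "arguments": {
  "steps": [
    [[-4,9,0,0,0,-0.031,10],[-4,9,0,0,0,-0.032,10],[-4,9,0,0,0,-0.031,10],[-5,9,0,0,0,-0.032,10],[-5,8,0,0,0,-0.031,10],[-5,8,0,0,0,-0.032,10],[-5,8,0,0,0,-0.031,10],[-6,8,0,0,0,-0.032,10]]
  ]
}}

```text
clock: 6.3
tool_pos: [0.5638, 0.1148, 0.0611]
ee_rot: [[0.141, 0.99, -0.0], [0.99, -0.141, 0.0], [0.0, -0.0, -1.0]]
contact_force: [-0.2, 0.1, -7.6]
width: 0.0208
```

Request:
{"name": "apply_moves", "arguments": {
  "steps": [
    [[-6,8,0,0,0,-0.031,10],[-6,7,0,0,0,-0.032,10],[0,0,0,0,0,0,10],[0,0,0,0,0,0,10]]
  ]
}}

```text
clock: 6.7
tool_pos: [0.5767, 0.1014, 0.0611]
ee_rot: [[0.081, 0.997, -0.001], [0.997, -0.081, 0.0], [0.0, -0.001, -1.0]]
contact_force: [-0.2, 0.6, -7.7]
width: 0.021
```

Run:
```python
from plan import *
o=env.get_obs(); im=env.camera("top"); cv2.imwrite("pics/t3.png",im);cv2.imwrite("pics/s3.png",env.camera("side"))
cv2.imwrite("pics/w3.png",env.camera("wrist"))
a=cv2.resize(im[150:290,180:400],(770,490),interpolation=cv2.INTER_CUBIC);cv2.imwrite("pics/t3z.png",a)
print(o["clock"],o["tool_pos"],np.arctan2(o["ee_rot"][1][0],o["ee_rot"][0][0])-np.pi/2,o["contact_force"])
```

```text
6.7 [0.57668309 0.10135278 0.06105211] -0.08133102093307154 [-0.17415235  0.6177659  -7.74541808]
```

View pics/t3z.png

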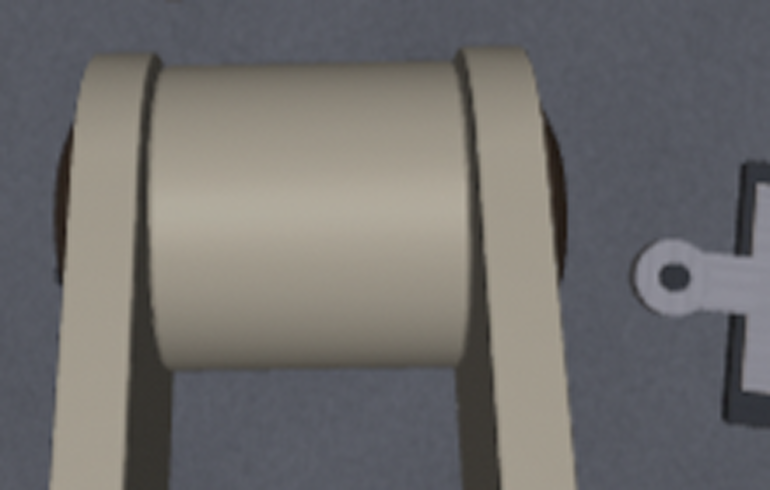

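View pics/s3.png

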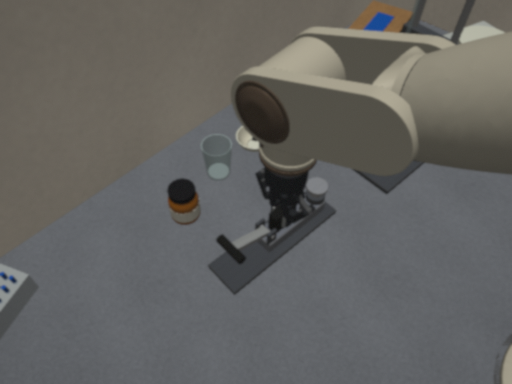

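View pics/w3.png

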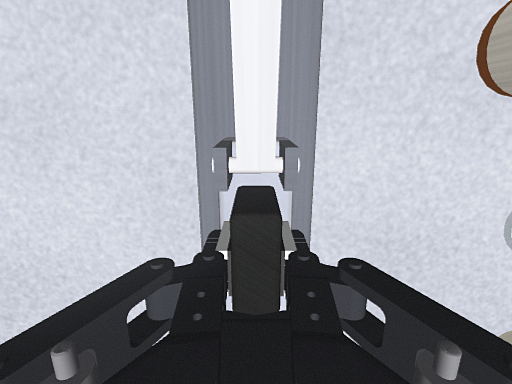

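Run:
```python
from plan import *
o=env.get_obs()
# tool frame: x=jack y, y=jack x, z down
R=np.array(o["ee_rot"]);p=np.array(o["tool_pos"])
for lift in (.0085,.0105):
  for name,y,z in (("hinge",40,60),("block+y top",25,90),("block-y top",-25,90),("block+y 42",25,42)):
    X=p+R@np.array([y/1000,0,0]);X[2]=z/1000+lift
    print(lift,name,wproj(X,o).round(1), "dpx/mm",(wproj(X+R@np.array([.001,0,0]),o)-wproj(X,o)).round(2))
w=cv2.imread("pics/w3.png");cv2.imwrite("pics/w3z.png",cv2.resize(w[120:320,180:330],(600,800)[:2] if 0 else (450,600),interpolation=cv2.INTER_CUBIC))
```

```text
0.0085 hinge [255.7 169.8] dpx/mm [-0.   -1.99]
0.0085 block+y top [255.7 221. ] dpx/mm [-0.   -2.31]
0.0085 block-y top [255.8 324.3] dpx/mm [-0.   -1.85]
0.0085 block+y 42 [255.7 189.3] dpx/mm [-0.   -1.69]
0.0105 hinge [255.7 170.6] dpx/mm [-0.   -2.02]
0.0105 block+y top [255.7 222.9] dpx/mm [-0.   -2.35]
0.0105 block-y top [255.8 327.6] dpx/mm [-0.   -1.87]
0.0105 block+y 42 [255.7 190.3] dpx/mm [-0.   -1.71]
```

View pics/w3z.png

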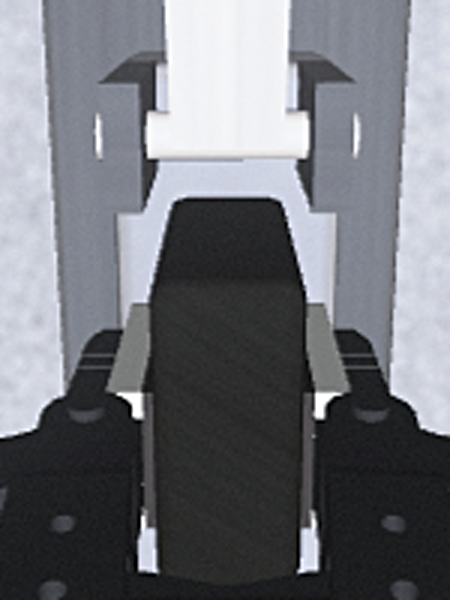

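Request:
{"name": "apply_moves", "arguments": {
  "steps": [
    [[-12,0,0,0,0,0,10],[-12,0,0,0,0,0,10],[-12,0,0,0,0,0,10],[-12,0,0,0,0,0,10],[-12,0,0,0,0,0,10],[-12,0,0,0,0,0,10],[-12,0,0,0,0,0,10],[-8,0,0,0,0,0,10]]
  ]
}}

```text
clock: 7.65
tool_pos: [0.5695, 0.0083, 0.0613]
ee_rot: [[0.08, 0.997, 0.0], [0.997, -0.08, -0.0], [-0.0, 0.0, -1.0]]
contact_force: [0.5, -0.0, -7.4]
width: 0.0208
```

Run:
```python
from plan import *
o=env.get_obs(); im=env.camera("top"); cv2.imwrite("pics/t4.png",im);s=env.camera("side")
a=cv2.resize(s[60:260,200:440],(720,600),interpolation=cv2.INTER_CUBIC);cv2.imwrite("pics/s4z.png",a)
print(o["clock"],o["tool_pos"],np.arctan2(o["ee_rot"][1][0],o["ee_rot"][0][0])-np.pi/2,o["contact_force"])
print(proj("side",(.5616,-.0881,.091)),proj("side",(.5616,-.0881,.124)))
```

```text
7.65 [0.56950861 0.00830084 0.0613345 ] -0.0805691067325287 [ 0.48757538 -0.01644147 -7.3556601 ]
[346.80300878 162.68541045] [349.69165397 151.75251707]
```

View pics/s4z.png

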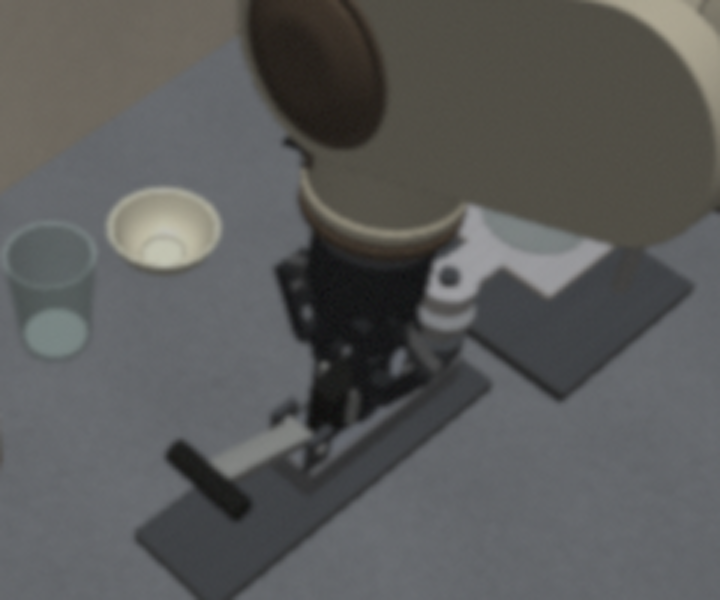

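View pics/t4.png

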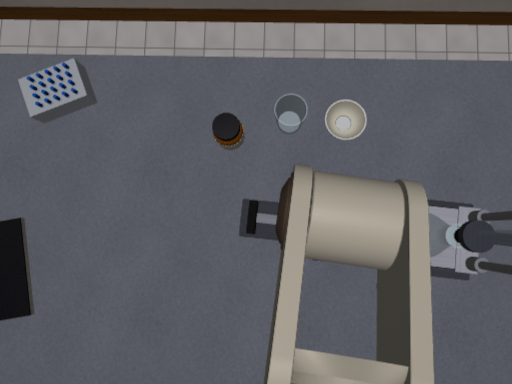

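Request:
{"name": "apply_moves", "arguments": {
  "steps": [
    [[1,0,3,0,0,0,10],[0,0,3,0,0,0,10],[0,0,2,0,0,0,10],[0,0,1,0,0,0,10],[0,0,0,0,0,0,10]]
  ]
}}

```text
clock: 8.25
tool_pos: [0.5696, 0.011, 0.0527]
ee_rot: [[0.079, 0.997, -0.0], [0.997, -0.079, 0.0], [0.0, -0.0, -1.0]]
contact_force: [-3.7, 1.6, -0.7]
width: 0.0209
```

Request:
{"name": "apply_moves", "arguments": {
  "steps": [
    [[0,0,0.5,0,0,0,10],[0,0,0,0,0,0,10],[0,0,0,0,0,0,10]]
  ]
}}

```text
clock: 8.55
tool_pos: [0.5696, 0.011, 0.0527]
ee_rot: [[0.079, 0.997, 0.0], [0.997, -0.079, 0.0], [0.0, 0.0, -1.0]]
contact_force: [-8.8, 1.9, 8.6]
width: 0.0211
```

Run:
```python
from fit import *
o=env.get_obs(); s=env.camera("side"); cv2.imwrite("pics/s5.png",s)
a=cv2.resize(s[120:270,230:400],(680,600),interpolation=cv2.INTER_CUBIC);cv2.imwrite("pics/s5z.png",a)
print(o["clock"],o["tool_pos"],o["contact_force"])
q=(.5696,.0116,-.08);c,sn=np.cos(q[2]),np.sin(q[2])
for p in ((0,-100,82),(-40,-130,12),(-40,155,12),(40,155,12),(-32,126,87),(32,126,87)):
    p=np.array(p)/1000; u=proj("side",(q[0]+c*p[0]-sn*p[1],q[1]+sn*p[0]+c*p[1],p[2])); print(p,u.round(1),((u-[230,120])*4).round(0))
```

```text
8.55 [0.56963522 0.01104142 0.05269208] [-8.81041486  1.88587397  8.62488874]
[ 0.    -0.1    0.082] [346.  165.6] [464. 182.]
[-0.04  -0.13   0.012] [363.1 190. ] [532. 280.]
[-0.04   0.155  0.012] [269.8 265.8] [159. 583.]
[0.04  0.155 0.012] [242.7 239.7] [ 51. 479.]
[-0.032  0.126  0.087] [279.8 233.9] [199. 456.]
[0.032 0.126 0.087] [256.5 212.9] [106. 371.]
```

View pics/s5z.png

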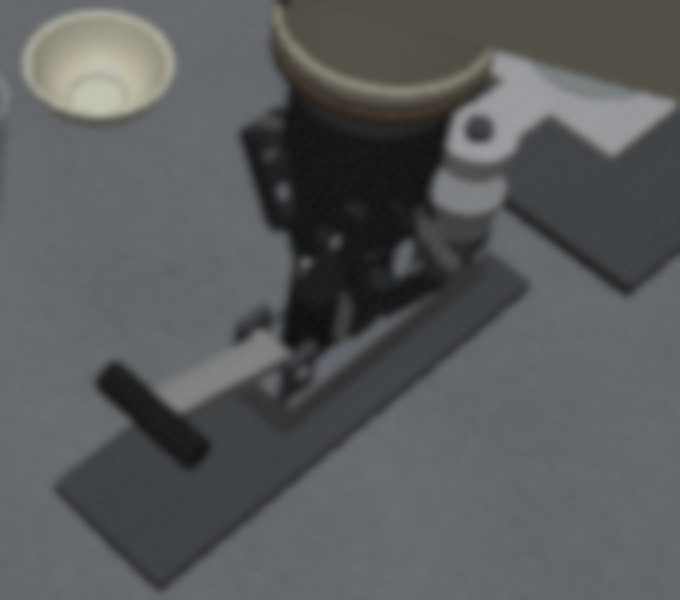

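Request:
{"name": "apply_moves", "arguments": {
  "steps": [
    [[0,0,0,0,0,0,50],[0,0,0,0,0,0,50],[0,0,0,0,0,0,50],[0,0,-15,0,0,0,50],[0,0,-30,0,0,0,50],[0,0,-30,0,0,0,50],[0,0,0,0,0,0,50],[0,0,0,0,0,0,50]]
  ]
}}

```text
clock: 9.4
tool_pos: [0.5701, 0.0105, 0.1281]
ee_rot: [[0.08, 0.997, 0.002], [0.997, -0.08, -0.0], [0.0, 0.002, -1.0]]
contact_force: [-0.4, -0.3, -0.5]
width: 0.05
```

Run:
```python
from plan import *
o=env.get_obs(); im=env.camera("wrist"); cv2.imwrite("pics/w6.png",im)
print(o["clock"],o["tool_pos"],o["contact_force"])
for q in ((.5696,.0116,-.08),):
  c,s=np.cos(q[2]),np.sin(q[2])
  for p in ((0,0,90),(0,-100,82),(-32,126,96),(32,126,96),(0,40,60)):
    p=np.array(p)/1000; print(p,wproj((q[0]+c*p[0]-s*p[1],q[1]+s*p[0]+c*p[1],p[2]),o).round(1))
d=np.array([.08,.997]);b=np.array([.5696,.0125])+.126*d; print(b)
z=o["tool_pos"][2]
plan([((*b,z),-.08+np.pi/2,5,0)])
```

```text
9.4 [0.57006642 0.01051593 0.12809161] [-0.44606209 -0.266771   -0.53022083]
[0.   0.   0.09] [254.9 212.3]
[ 0.    -0.1    0.082] [255.1 324.9]
[-0.032  0.126  0.096] [196.1  -0.2]
[0.032 0.126 0.096] [ 3.127e+02 -3.000e-01]
[0.   0.04 0.06] [254.8 148.7]
[0.57968  0.138122]
[[25.6, 0.0, -0.2, 0.0, 0.0, 0.0, 0], [25.6, -0.1, -0.2, 0.0001, 0.0, 0.0, 0], [25.6, 0.0, -0.2, 0.0, 0.0, 0.0, 0], [25.6, 0.0, -0.2, 0.0001, -0.0001, 0.0, 0], [25.6, -0.1, -0.2, 0.0, 0.0, 0.0, 0]]
end [0.5796 0.1382 0.128 ]
```

View pics/w6.png

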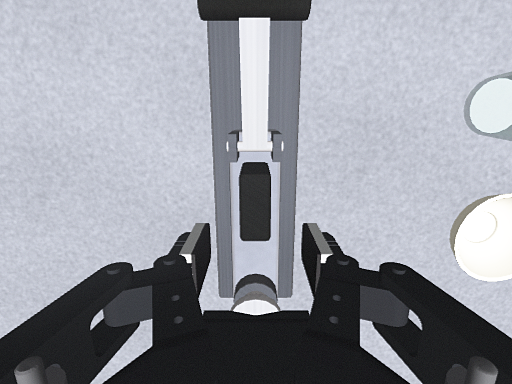

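Request:
{"name": "apply_moves", "arguments": {
  "steps": [
    [[25,0,0,0,0,0,0],[26,0,0,0,0,0,0],[26,0,0,0,0,0,0],[26,0,0,0,0,0,0],[25,0,0,0,0,0,0],[0,0,10,0,0,0,0],[0,0,10,0,0,0,0]]
  ]
}}

```text
clock: 10.15
tool_pos: [0.5795, 0.1383, 0.1055]
ee_rot: [[0.079, 0.997, -0.001], [0.997, -0.079, -0.0], [-0.0, -0.001, -1.0]]
contact_force: [-0.6, 0.6, -0.1]
width: -0.0003
```

Run:
```python
from plan import *
o=env.get_obs(); s=env.camera("side"); t=env.camera("top")
cv2.imwrite("pics/s7z.png",cv2.resize(s[120:270,230:400],(680,600),interpolation=cv2.INTER_CUBIC))
cv2.imwrite("pics/t7z.png",cv2.resize(t[170:300,220:420],(800,520),interpolation=cv2.INTER_CUBIC))
print(o["clock"],o["tool_pos"],o["contact_force"],o["width"])
for z in (.124,): print((proj("top",(.5616,-.0881,z))-[220,170])*4)
```

```text
10.15 [0.57948527 0.13831277 0.10545832] [-0.60873627  0.57821652 -0.13459997] -0.000346921648181159
[608.6838395  235.21307326]
```

View pics/s7z.png

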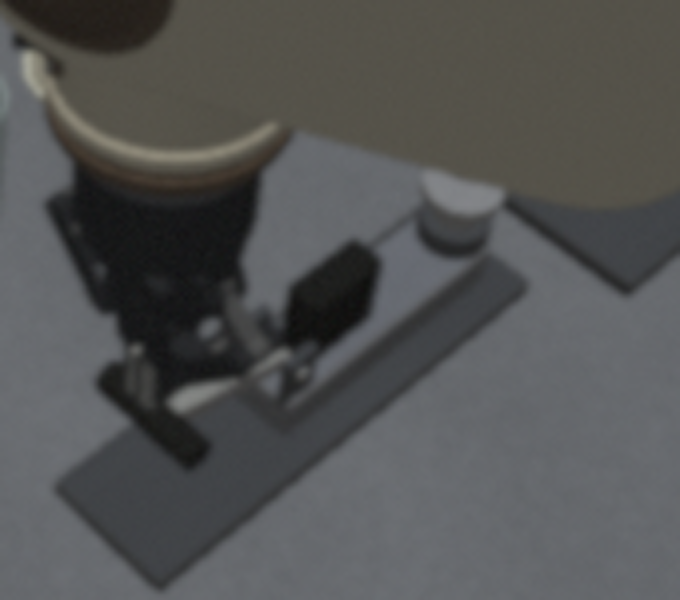

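View pics/t7z.png

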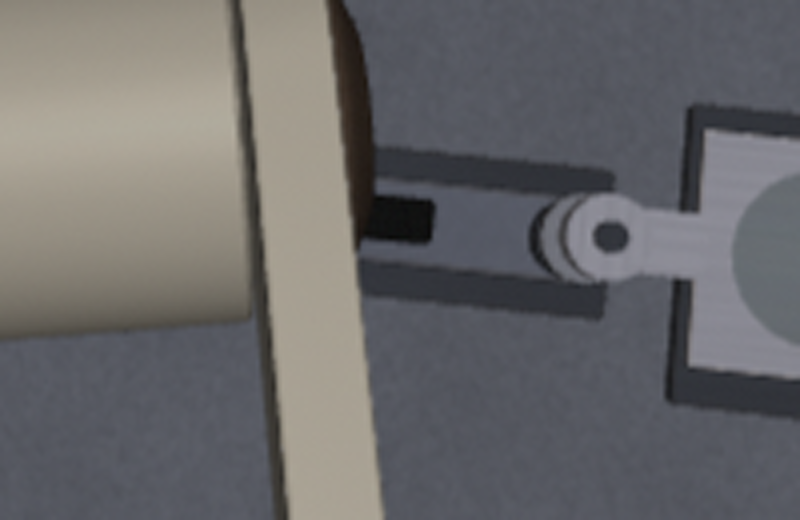

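Run:
```python
from fit import *
Z=lambda p:((p[0]+.5)/4-.5+220,(p[1]+.5)/4-.5+170)
for p in ((615,172),(603,320)): print(back("top",Z(p),.012))
jk=[("top",Z((615,172)),(40,-130,12)),("top",Z((603,320)),(-40,-130,12)),("top",Z((432,221)),(0,-25,90))]
S=lambda p:((p[0]+.5)/4-.5+230,(p[1]+.5)/4-.5+120)
js=[("side",S((527,283)),(-40,-130,12)),("side",S((160,588)),(-40,155,12)),("side",S((57,488)),(40,155,12))]
for o in (jk,js,jk+js):
    q,r=fit(o,[.57,.012,-.08]); print(q.round(4),r.round(1).tolist()); s,c=np.sin(q[2]),np.cos(q[2]); print("saddle",q[0]+.1*s,q[1]-.1*c)
```

```text
[ 0.59735713 -0.11961428  0.012     ]
[ 0.51898528 -0.11312206  0.012     ]
[ 0.5692  0.0133 -0.0848] [[0.0, -0.3], [-0.1, 0.3], [0.1, 0.0]]
saddle 0.5607622683769855 -0.08638053853608166
[ 0.5697  0.014  -0.0642] [[0.5, -0.5], [0.4, 0.6], [-1.4, -0.3]]
saddle 0.5632441659633263 -0.08582710625704196
[ 0.5685  0.0135 -0.0726] [[-0.3, -0.7], [0.1, -0.1], [-0.0, 0.3], [1.4, 0.1], [0.4, 0.5], [-1.1, -0.6]]
saddle 0.5612239948950675 -0.0862599347111949
```

Request:
{"name": "apply_moves", "arguments": {
  "steps": [
    [[0,0,6,0,0,0,0],[0,0,8,0,0,0,0],[0,0,8,0,0,0,0],[0,0,8,0,0,0,0],[0,0,8,0,0,0,0],[0,0,8,0,0,0,0],[0,0,6,0,0,0,0],[0,0,0,0,0,0,0]]
  ]
}}

```text
clock: 11.05
tool_pos: [0.5799, 0.1382, 0.0541]
ee_rot: [[0.08, 0.997, -0.0], [0.997, -0.08, 0.0], [0.0, -0.0, -1.0]]
contact_force: [1.7, 3.8, 6.2]
width: -0.0003
```

Request:
{"name": "apply_moves", "arguments": {
  "steps": [
    [[0,0,3,0,0,0,0],[0,0,2,0,0,0,0],[0,0,0,0,0,0,0],[0,0,0,0,0,0,0]]
  ]
}}

```text
clock: 11.45
tool_pos: [0.58, 0.1379, 0.05]
ee_rot: [[0.08, 0.997, 0.0], [0.997, -0.08, -0.0], [-0.0, 0.0, -1.0]]
contact_force: [-0.5, 0.2, 6.1]
width: -0.0001
```

Request:
{"name": "apply_moves", "arguments": {
  "steps": [
    [[0,0,2,0,0,0,0],[0,0,2,0,0,0,0],[0,0,0.5,0,0,0,0],[0,0,0,0,0,0,0],[0,0,0,0,0,0,0]]
  ]
}}

```text
clock: 11.95
tool_pos: [0.5801, 0.1376, 0.0462]
ee_rot: [[0.08, 0.997, 0.001], [0.997, -0.08, -0.001], [-0.001, 0.001, -1.0]]
contact_force: [-4.5, -3.9, 14.0]
width: -0.0001
```

Run:
```python
from plan import *
o=env.get_obs(); s=env.camera("side"); t=env.camera("top")
cv2.imwrite("pics/s8z.png",cv2.resize(s[120:270,230:400],(680,600),interpolation=cv2.INTER_CUBIC))
cv2.imwrite("pics/t8z.png",cv2.resize(t[170:300,220:420],(800,520),interpolation=cv2.INTER_CUBIC))
print(o["clock"],o["tool_pos"],o["contact_force"],o["width"])
```

```text
11.95 [0.58009062 0.13758059 0.0461915 ] [-4.46272208 -3.93813157 14.04922134] -8.865065774158757e-05
```

View pics/s8z.png

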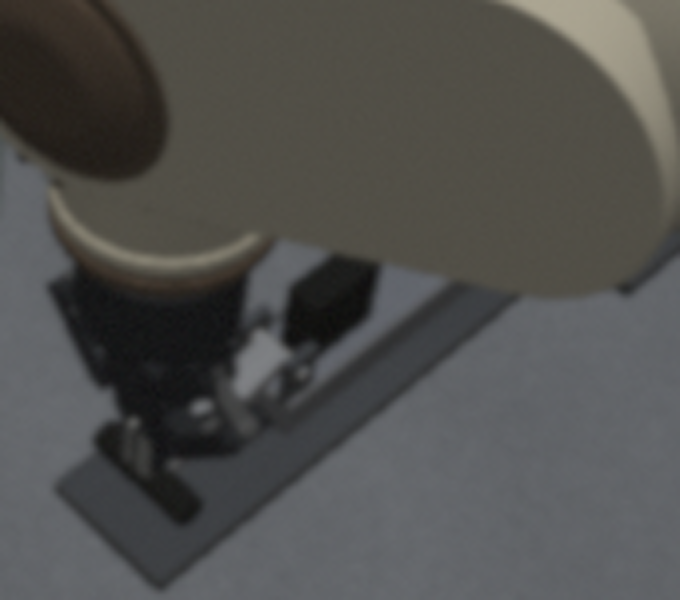

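View pics/t8z.png

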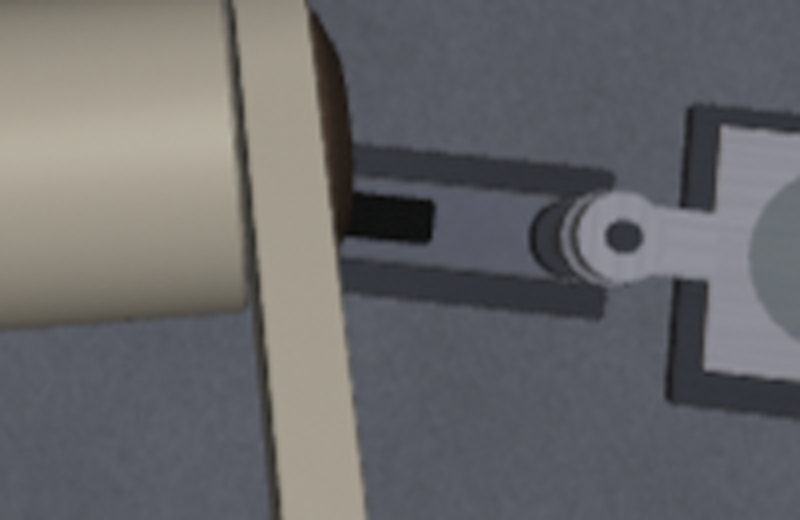

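Full stroke reached: force jumped to 14 N at the stop, and in the top view the bolt head shifted from column 610 to 625, so the carrier is up. Next I let the handle come back up.

Request:
{"name": "apply_moves", "arguments": {
  "steps": [
    [[0,0,-8,0,0,0,0],[0,0,-8,0,0,0,0],[0,0,-8,0,0,0,0],[0,0,-8,0,0,0,0],[0,0,-8,0,0,0,0],[0,0,-8,0,0,0,0],[0,0,-8,0,0,0,0],[0,0,-6,0,0,0,0]]
  ]
}}

```text
clock: 12.85
tool_pos: [0.58, 0.1382, 0.108]
ee_rot: [[0.08, 0.997, 0.0], [0.997, -0.08, 0.0], [0.0, 0.0, -1.0]]
contact_force: [0.4, -0.2, 0.6]
width: -0.0
```

Request:
{"name": "apply_moves", "arguments": {
  "steps": [
    [[0,0,0,0,0,0,0],[0,0,0,0,0,0,0],[0,0,0,0,0,0,0],[0,0,0,0,0,0,0]]
  ]
}}

```text
clock: 13.25
tool_pos: [0.5797, 0.1381, 0.107]
ee_rot: [[0.08, 0.997, -0.001], [0.997, -0.08, 0.0], [0.0, -0.001, -1.0]]
contact_force: [1.0, -1.0, 0.2]
width: 0.0001
```

Run:
```python
from plan import *
o=env.get_obs(); s=env.camera("side"); t=env.camera("top")
a=cv2.resize(s[120:270,230:400],(450,400),interpolation=cv2.INTER_CUBIC)
b=cv2.resize(t[170:300,220:420],(800,520)[:2],interpolation=cv2.INTER_CUBIC)
cv2.imwrite("pics/s9z.png",a);cv2.imwrite("pics/t9z.png",b)
print(o["clock"],o["tool_pos"],o["contact_force"],o["width"])
```

```text
13.25 [0.57973764 0.13812639 0.10695827] [ 0.99241613 -1.02320649  0.21752822] 7.789338153280099e-05
```

View pics/s9z.png

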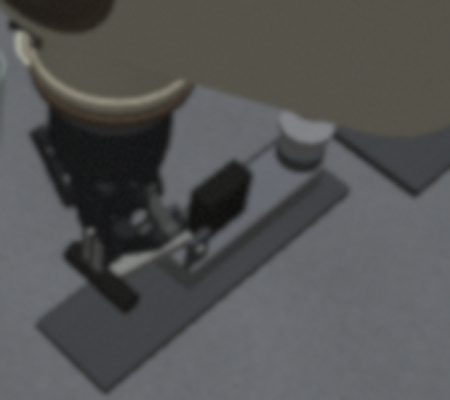

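View pics/t9z.png

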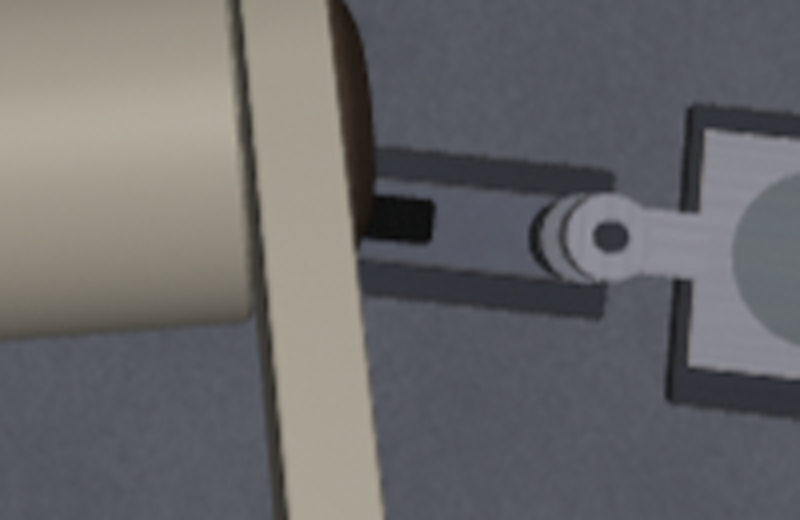

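Handle and carrier are back, with the bolt at column 610 again, and the jack has not shifted. Next is the final stroke, about 61 mm down.

Request:
{"name": "apply_moves", "arguments": {
  "steps": [
    [[0,0,8,0,0,0,0],[0,0,8,0,0,0,0],[0,0,8,0,0,0,0],[0,0,8,0,0,0,0],[0,0,8,0,0,0,0],[0,0,8,0,0,0,0],[0,0,8,0,0,0,0],[0,0,3,0,0,0,0]]
  ]
}}

```text
clock: 14.15
tool_pos: [0.5799, 0.1378, 0.0475]
ee_rot: [[0.08, 0.997, -0.0], [0.997, -0.08, -0.0], [-0.001, -0.0, -1.0]]
contact_force: [-1.1, -3.2, 6.4]
width: 0.0002
```

Request:
{"name": "apply_moves", "arguments": {
  "steps": [
    [[0,0,2,0,0,0,0],[0,0,0.5,0,0,0,0],[0,0,0,0,0,0,0],[0,0,0,0,0,0,0],[0,0,0,0,0,0,0]]
  ]
}}

```text
clock: 14.65
tool_pos: [0.58, 0.1377, 0.0462]
ee_rot: [[0.08, 0.997, 0.0], [0.997, -0.08, -0.001], [-0.001, 0.001, -1.0]]
contact_force: [-4.0, -3.3, 13.5]
width: -0.0001
```

Run:
```python
from plan import *
o=env.get_obs(); t=env.camera("top")
cv2.imwrite("pics/t10z.png",cv2.resize(t,(800,600),interpolation=cv2.INTER_CUBIC))
print(o["clock"],o["tool_pos"],o["contact_force"])
```

```text
14.65 [0.58004992 0.13771725 0.04622828] [-3.97502256 -3.34233921 13.52434926]
```

View pics/t10z.png

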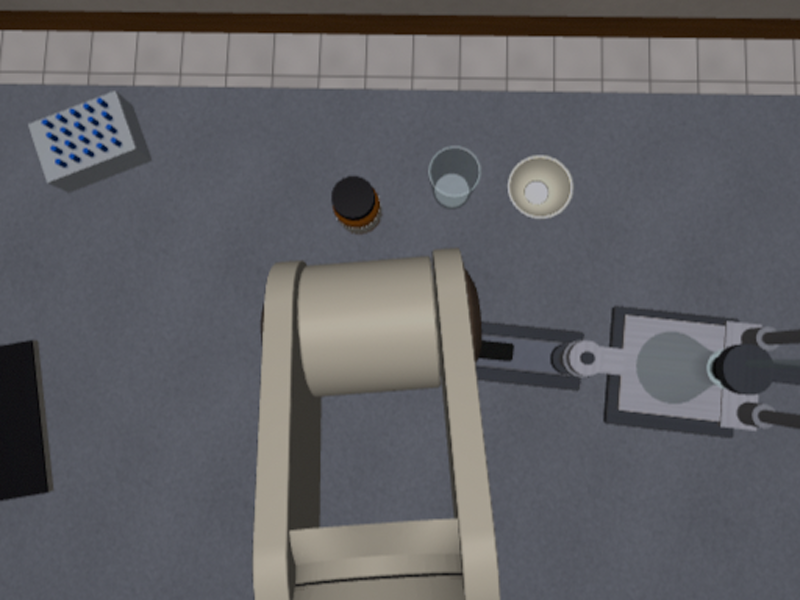

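The carrier is raised with the saddle under the pad (bolt at (588,358) in this view), and the glassware is where it started. I hand the job in now.

Run:
```python
from rig import env
print(env.sign_off()); o=env.get_obs(); print(o["clock"],o["tool_pos"],o["contact_force"])
```

```text
the job is handed in; nothing more can be done
None
the job is handed in; nothing more can be done
```

The job is done and handed in at about 14.7 s of the 54 s, with the arm still holding the handle down; sign-off gives no verdict. I carried the jack by its grip block and set it down under the lift pad. I then pressed the handle fully down, let it come right back up, and pressed it fully down again.

- **Placement:** the two fixed cameras put the saddle about 2 mm from the pad's centre (the limit is 12 mm). They differed by about 2.5 mm sideways and 0.02 rad in heading.
- **Final press:** the finger tips were at 46 mm height, which is the bar's fully-down position. The push was about 13.5 N upward plus a sideways part of about 5 N. The force rose from 6 N to about 14 N at the same spot in both strokes, so the handle is on its stop.
- **Carrier:** the top camera showed the pad raised during the trial stroke, back at rest after it, and raised again at the end. I did not measure the lift height exactly.
- **Stand and glassware:** I commanded no move against the stand, and no unexpected force showed up on the way. The jar, beaker and dish look unmoved in the last picture.

No check failed.

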